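# Change the range module in a pressure calibrator

### The arm

A 6-joint arm with a two-finger parallel gripper is mounted at the origin on the work surface. World frame = base frame: x ahead of the robot, y to its left, z up, the work surface at z = 0. Lengths are in m, angles in degrees, forces in N, time in s.
With the tool pointing down it reaches from about 0.35 to 0.875 m from the base axis. Payload 4.2 kg.
Tool frame: the origin (TCP) lies midway between the tips of the shut fingers; the grasp point (between the pads) lies 19 mm behind it; z points along the fingers, y is the direction in which the jaws open and shut (so a half turn about z gives the same grasp; the last joint's range is limited). The gripper opens to 87 mm and grips with 3 to 60 N. Pads are 19 mm wide; open, the fingers measure 117 mm over their backs; the gripper's body (75 mm by 190 mm) begins 51 mm behind the grasp point.
Start: joints at [-60.527, 22.042, 0.453, 0, -68.411, -14.817], TCP at [0.158, -0.605, 0.223] pointing down, gripper open.
Joint ranges: [-179.83, 179.83], [-69.29, 118.12], [-61.27, 80.66], [-181.25, 117.63], [-171.15, -9.14], [-177.46, 177.46]. Speed limits (degrees/s): [159.86, 159.86, 180, 180, 180, 180].

### API

Orientations are given as a 3x3 rotation matrix whose columns are the frame's x, y, z axes.
In Python, from station import r gives the robot as it stands.
- The arm moves only by the tool carry_out, never from a script. Its argument "steps" is a list of rows, each a list of 2 entries, a list of its own where there are three numbers: the shift along the tool's x, y, z in cm, then the turn about the tool's z in degrees. In form: [[[x, y, z], twist], ...]. A call has 1 to 20 rows; each row is the pose to reach, as a shift and turn from the pose measured when the call began, along the tool's axes at that moment; what a row does not reach only later rows make up. A row lasts 1/10 s, in which the tool goes at most 50 mm and 8.59 degrees, less where a joint would pass 70% of its speed; a pose out of reach is approached as far as the arm can. A call with a gripper value outside its range is refused whole. "gripper" is the gripper's target within -1 to 1 (fully open at 1, half-way at 0, shut at -1), set as the call begins (left out, the last holds). The fingers move at their own pace and stop on an object; the grip force is fixed at half the most. Time passes only in rows, so rows that repeat a pose let the fingers close. It gives the time, the measured TCP pose, the force and the opening at its end, in the units of the state.
- r.sense(): the state, without advancing time (a new reading comes with each control period).
- r.capture(name): name is "scene" or "top" or "wrist"; returns the picture (384x512x3 uint8, red, green, blue); there is no depth.
- r.calibration(name): a dict with "camera_matrix" (3x3 intrinsics, pixels), "world_from_camera" (4x4, takes a point from camera to world coordinates). Camera axes: x right, y up, looking along -z (the intrinsics and any distortion apply to the point x, -y, -z); pixel columns grow to the right and rows downward; lengths in m; the calibration is good to about 2 mm. A picture is of the moment at which its call begins: read the wrist's pose just before it. calibration takes no time and is no camera call; for the wrist camera it gives the pose at the moment of the call.
- r.finish_job(): hands the job in, once; it reports no verdict.
Trained networks look in the newest picture that a camera, given by its name, has taken for a name from the list of things; names that differ only in an ending like _2 or _b are one class to them, and where a whole thing is asked for, a point or a joint stands for the part that bears it (a point fixed in the world has none). Each returns a list of dicts, best first, with "confidence" (0 to 1); they miss things now and then, are a little off and sometimes report something else, mostly with a low value. They report only what shows in the picture. A call takes as long as a camera call. They do not tell look-alikes from the thing itself.
- r.cut_out(camera, target): "pixels" (384x512 bool, what is visible of it).
- r.place_of(camera, target): "centre" ([x, y, z] in m, in world coordinates, good to about 4 mm: a listed point, or the origin of a listed thing).
The state is a dict: "time_s": time; "joints": joint angles; "joint_velocities": joint speeds; "effort": joint torques, N m; "tcp_pos": TCP position; "ee_rot": TCP orientation; "wrist_force": force on the tool from outside, world axes, zero at the start; "moment": the same for the moment, N m; "gripper_width": opening from 0.0 (shut) to 1.0 (fully open).
Only numpy, scipy, OpenCV 4.12 (cv2) and the standard library are available. Lean on these libraries where they do the work, as an engineer would, in place of code of your own. Each camera call takes 0.05 s, during which the arm holds its last target. There are 200 camera calls.

### The job

The pressure calibrator on the bench still has the red range module in its bay, locked by a push-push catch, and the blue one is needed. Press the red module to release it and stand it in the empty middle pocket of the module rack; then put the blue module in the bay and press it down until the catch holds it. Press only as a thumb would, feeling for the end of the travel: never load the calibrator with more than 25 N, and leave the green module where it stands.

Things in the scene. Friction and masses are not known exactly. Their poses are not given: they have to be found in the camera images.
- red_mid (a point): The red module, at first latched in the bay of the calibrator. Range module: 40 mm wide (its y), 24 mm thick (x), 90 mm tall; aluminium, top third painted, flat top, 105 to 210 g. From 6 to 15 mm above its foot both narrow sides are notched 8 mm deep for the catch's jaws. Fits either way round. Point: its centre, 45 mm above its foot; z up.
- blue_mid (a point): The blue module, at first standing in one outer pocket of the rack. Same shape as the red one: 40 mm wide (its y), 24 mm thick (x), 90 mm tall; aluminium, top third painted, flat top, 105 to 210 g. From 6 to 15 mm above its foot both narrow sides are notched 8 mm deep for the catch's jaws. Fits either way round. Point: its centre, 45 mm above its foot; z up.
- green_mid (a point): The green module, standing in the other outer pocket of the rack, to be left alone. Same shape as the red one.
- bay: The calibrator: fixed grey bench instrument, 220 mm wide (its y), 220 mm deep (x), its black sloping front with display and keys towards -x, its flat deck 100 mm above the bench with the module bay in it. Origin: centre of its underside; z up. Two brass ports 18 mm tall stand at the rear corners of the deck, 81 mm behind the bay and 90 mm to either side.
- bay_mouth (a point): Centre of the mouth of the calibrator's vertical module bay, at deck level, 100 mm above the bench. z up; a module goes straight down with its 40 mm width along y. Opening 42 x 26 mm (1 mm play per side) with a 3 mm lead-in. A raised module (released, or not yet latched) stands on the sprung carriage inside with its foot 46 mm below the deck, its top 44 mm above.
- bay_catch (a point): Where the foot of a latched module rests: 68 mm below the deck (its top 22 mm above the deck), inside the bay on its axis. The carriage spring pushes up with 5 N when raised, 9 N at the bottom; it rises slowly, 22 mm, when released. While latched, jaws hold the module: it cannot be pulled out.
- carriage (a joint): Depth of the bay's sprung carriage: 0 raised, 0.022 m latched. The same press latches or releases: push the module's top down to the solid end stop, then let go. The stop is felt 6 to 17 mm below the latched level (never known beforehand: it differs from unit to unit and between latching and releasing); the catch switches only in the last 1.5 mm before the stop. A press that ends short springs back to where it was.
- rack: The module rack: fixed black block 56 mm deep (its x), 190 mm wide (y), 45 mm high, with three pockets in a row along y, 58 mm apart. Each is 46 mm wide (y), 30 mm (x), 33 mm deep with a 3 mm lead-in. Origin: centre of its underside; z up. A standing module's top is 57 mm above the rack's top; its 40 mm width lies along y.
- rack_empty (a point): Centre of the mouth of the rack's middle, empty pocket, level with the rack's top, 45 mm above the bench; the pocket's floor is 33 mm below. Axes as the rack.
Mind the look-alikes: they are no part of the job. Of the things that look like the rack, the middle-sized one is meant.

How it is judged (in metres and radians):
On the way, in this order (a step that is already met when the one before it is completed fails the run):
1. the catch has released the red module: it has risen at least 18 mm from its latched level (z of red_mid in the frame of bay_mouth above -0.005 m), for 0.1 s.
2. the red module stands upright in the middle pocket of the rack, let go (x of red_mid in the frame of rack_empty between -0.005 and 0.005 m and y of red_mid in the frame of rack_empty between -0.005 and 0.005 m and z of red_mid in the frame of rack_empty between 0.006 and 0.017 m and angle between red_mid's own z axis and vertical below 0.1 rad and contact force between the fingers and red below 0.2 N), for 0.2 s.
3. the blue module is held down by the catch in the bay, let go (x of blue_mid in the frame of bay_mouth between -0.003 and 0.003 m and y of blue_mid in the frame of bay_mouth between -0.003 and 0.003 m and z of blue_mid in the frame of bay_mouth between -0.027 and -0.019 m and contact force between the fingers and blue below 0.2 N), for 0.3 s.
At the end, for the whole second after the job is handed in: Red module upright on the floor of the rack's middle pocket (within 5 mm, tilt under 0.1 rad), blue module latched in the bay (within 3 mm sideways, top 18 to 26 mm above the deck), both let go and at rest, green module within 15 mm of its start (all of step 2 and all of step 3 and linear speed of each of red, blue below 0.02 m/s and distance of green_mid from where it was at the start of the episode below 0.015 m); the robot touches nothing.
It fails at once if a module or the gripper loads the calibrator with more than 25 N (contact force between any of red, blue, the fingers and bay above 25 N).
It fails at once if the green module is moved by more than 20 mm (distance of green_mid from where it was at the start of the episode above 0.02 m).
It also fails if it takes over 64 s, if anything falls off the work surface, if the arm or the gripper's body presses on something with over 40 N, if the wrist force passes 120 N, or if a joint passes its speed limit or range.

## Working session

There is one attempt and no reset: what is moved stays moved. The work goes in short steps, Python scripts to look and compute and a tool call to move; the robot and the scene stay as the last step left them, time stands still between calls to the robot, and variables do not carry over. Pictures are saved under pics/ and viewed, about 8 in all and at most 12, crops included, and the job is handed in when it is done.

Besides the shell and the picture viewer there is one more tool, called after "Emit:" as name([rows], argument=value, ...), one row to a line, values as JSON. carry_out: Moves the arm, as the interface text tells. Its arguments: {"type":"object","properties":{"steps":{"type":"array","items":{"type":"array"}},"gripper":{"type":"number"}},"required":["steps"]}

```bash
mkdir -p pics
cat > h.py <<'E'
import numpy as np, cv2
from station import r
def cap(n,f=None):
    im=r.capture(n)
    if f: cv2.imwrite('pics/'+f+'.png',im[:,:,::-1])
    return im
def proj(n,P):
    c=r.calibration(n);T=np.linalg.inv(c["world_from_camera"]);p=T[:3,:3]@np.array(P,float)+T[:3,3]
    q=c["camera_matrix"]@np.array([p[0],-p[1],-p[2]]);return q[:2]/q[2]
def ray(n,u,v,z,c=None):
    c=c or r.calibration(n);T=np.array(c["world_from_camera"])
    d=np.linalg.inv(c["camera_matrix"])@[u,v,1];d=T[:3,:3]@[d[0],-d[1],-d[2]];o=T[:3,3]
    return o+d*(z-o[2])/d[2]
E
python3 - <<'E'
from h import *
np.set_printoptions(precision=4,suppress=True)
a=cap('scene');b=cap('top')
cv2.imwrite('pics/both.png',np.vstack([a,b])[:,:,::-1][:, :]) if 0 else cv2.imwrite('pics/a.png',a[:,:,::-1]);cv2.imwrite('pics/b.png',b[:,:,::-1])
for n in ['red_mid','blue_mid','green_mid','bay','bay_mouth','rack','rack_empty']:
  for c in ['top','scene']:
    for d in r.place_of(c,n)[:4]: print(n,c,np.array(d['centre']),round(d['confidence'],2))
s=r.sense();print(s['time_s'],s['tcp_pos'],s['ee_rot'],s['wrist_force'],s['gripper_width'])
E
```

```text
red_mid top [ 0.5747 -0.2117  0.0824] 0.54
red_mid scene [ 0.5805 -0.2136  0.0788] 0.93
blue_mid top [0.5517 0.1142 0.0514] 0.66
blue_mid scene [0.5507 0.1132 0.058 ] 0.77
green_mid top [0.5525 0.2286 0.0555] 0.46
green_mid scene [0.5573 0.2287 0.0558] 0.77
bay top [ 0.5683 -0.2125  0.0001] 0.66
bay scene [ 0.5669 -0.2103  0.0038] 0.97
bay scene [ 0.5838 -0.2131  0.0762] 0.58
bay_mouth top [ 0.5855 -0.2151  0.1051] 0.62
bay_mouth scene [ 0.5773 -0.2122  0.0986] 0.74
rack top [ 0.2778  0.5033 -0.0028] 0.97
rack top [0.4104 0.0749 0.0062] 0.88
rack top [ 0.5576  0.1734 -0.0015] 0.63
rack top [ 0.5762 -0.2133  0.0787] 0.55
rack scene [0.2784 0.5109 0.0009] 0.83
rack scene [0.5516 0.1735 0.0028] 0.82
rack scene [ 0.4064  0.0801 -0.0005] 0.76
rack_empty top [0.4142 0.0786 0.0281] 0.8
rack_empty top [0.5539 0.177  0.0428] 0.76
rack_empty top [0.2793 0.5073 0.0648] 0.75
rack_empty scene [0.2806 0.5083 0.0634] 0.95
rack_empty scene [0.5557 0.1716 0.0489] 0.9
rack_empty scene [0.4124 0.0785 0.0338] 0.87
0.8 [ 0.1582 -0.6046  0.2226] [[-0.9675 -0.253   0.    ]
 [-0.253   0.9675 -0.    ]
 [-0.     -0.0001 -1.    ]] [ 0.9257 -0.0055  1.0473] 0.9986650406131384
```

View pics/a.png

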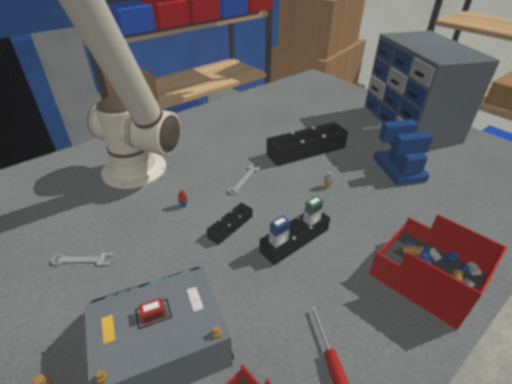

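View pics/b.png

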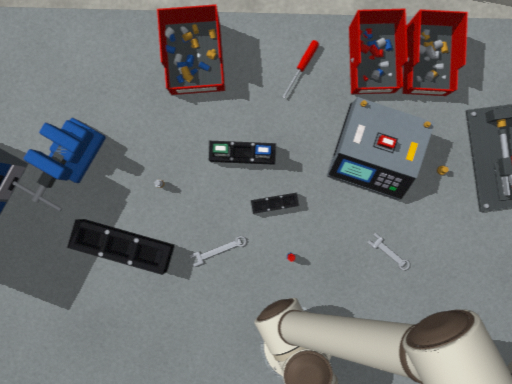

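Left to right in the top view, these could be mistaken for the rack:
- A big black block at (120,245).
- A small block at (274,204).
- The middle-sized block at (242,152), holding the green module (220,148) and the blue module (263,149). I choose this one.

The other items:
- **Red module:** in the calibrator at (386,142). The red bins and the small red figure at (291,257) are not it.
- **Loose brass piece:** the one at (443,170) is not a port.

From the ports I estimate the bay's yaw at about -18°. I'll go above the bay for the close look.

Emit:
carry_out([
  [[-50.0,27.5,-12.0],-57],
  [[-50.0,27.5,-12.0],-57],
  [[-50.0,27.5,-12.0],-57],
  [[-50.0,27.5,-12.0],-57],
  [[-50.0,27.5,-12.0],-57],
  [[-50.0,27.5,-12.0],-57],
  [[-50.0,27.5,-12.0],-57],
  [[-50.0,27.5,-12.0],-57],
  [[-50.0,27.5,-12.0],-57],
  [[-50.0,27.5,-12.0],-57],
  [[-50.0,27.5,-12.0],-57],
  [[-50.0,27.5,-12.0],-57],
  [[-50.0,27.5,-12.0],-57],
  [[-50.0,27.5,-12.0],-57],
  [[-50.0,27.5,-12.0],-57],
  [[-50.0,27.5,-12.0],-57],
  [[-50.0,27.5,-12.0],-57],
  [[-50.0,27.5,-12.0],-57],
], gripper=-1)

```text
time_s: 2.6
tcp_pos: [0.5718, -0.2127, 0.3427]
ee_rot: [[-0.316, -0.949, 0.0], [-0.949, 0.316, -0.0], [-0.0, -0.0, -1.0]]
wrist_force: [-0.5, 0.3, 0.3]
gripper_width: 0.003
```

Run:
```python
from h import *
np.set_printoptions(precision=4,suppress=True)
s=r.sense();print(s['time_s'],s['tcp_pos'],s['ee_rot'],s['joints'],s['wrist_force'])
im=cap('wrist');c=r.calibration('wrist');print(c)
T=np.eye(4);T[:3,:3]=s['ee_rot'];T[:3,3]=s['tcp_pos'];np.save('tc.npy',np.linalg.inv(T)@np.array(c['world_from_camera']))
print(np.load('tc.npy'))
cv2.imwrite('pics/w1.png',im[:,:,::-1])
for n in ['red_mid','bay_mouth','bay']:
  for d in r.place_of('wrist',n)[:2]: print(n,d)
m=r.cut_out('wrist','red_mid')
for d in m[:2]:
  p=d['pixels'].astype(np.uint8);q=np.argwhere(p)[:,::-1].astype(np.float32);print(d['confidence'],cv2.minAreaRect(q))
```

```text
2.6 [ 0.5718 -0.2127  0.3427] [[-0.3158 -0.9488  0.0002]
 [-0.9488  0.3158 -0.    ]
 [-0.     -0.0002 -1.    ]] [ -5.2232  17.5036  10.6743   0.0011 -83.1594 -13.1863] [-0.5266  0.2952  0.3484]
{'camera_matrix': array([[323.9236,   0.    , 247.51  ],
       [  0.    , 323.9236, 192.1594],
       [  0.    ,   0.    ,   1.    ]]), 'world_from_camera': array([[-0.9489, -0.3041, -0.0845,  0.5478],
       [ 0.3157, -0.9149, -0.2515, -0.2805],
       [-0.0008, -0.2654,  0.9642,  0.505 ],
       [ 0.    ,  0.    ,  0.    ,  1.    ]])}
[[ 0.0001  0.9642  0.2653  0.0719]
 [ 1.     -0.0003  0.0006  0.0013]
 [ 0.0006  0.2653 -0.9642 -0.1623]
 [ 0.      0.      0.      1.    ]]
red_mid {'centre': [0.5799, -0.2153, 0.0791], 'confidence': 0.8}
bay_mouth {'centre': [0.5817, -0.2155, 0.1014], 'confidence': 0.83}
bay {'centre': [0.5623, -0.2084, -0.0007], 'confidence': 0.6}
0.85 ((240.5, 165.5), (35.0, 19.0), 90.0)
```

View pics/w1.png

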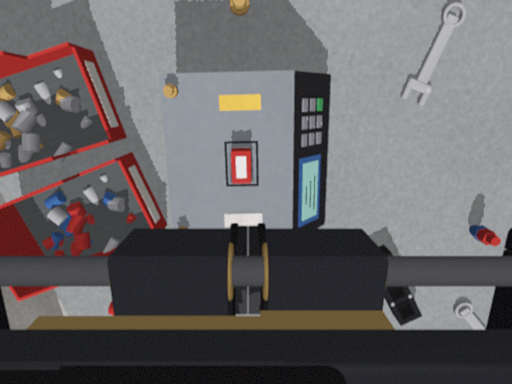

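The deck is square in the image. Red sits at about (241,166), the mouth frame spans (225-258, 142-185), and the yaw matches to within about a degree. I'll rectify to refine.

```bash
cat >> h.py <<'E'
def rect(n,im,c,cen,yaw,z,half=.06,s=5000):
    "orthoview at height z: columns = local x, rows = -local y, px s per m"
    T=np.linalg.inv(c["world_from_camera"]);N=int(2*half*s);g=(np.arange(N)+.5)/s-half
    X,Y=np.meshgrid(g,-g);a=np.radians(yaw);P=np.stack([cen[0]+X*np.cos(a)-Y*np.sin(a),cen[1]+X*np.sin(a)+Y*np.cos(a),0*X+z],-1)
    p=P@T[:3,:3].T+T[:3,3];K=c["camera_matrix"]
    u=K[0,0]*p[...,0]/-p[...,2]+K[0,2];v=K[1,1]*-p[...,1]/-p[...,2]+K[1,2]
    return cv2.remap(im,u.astype(np.float32),v.astype(np.float32),cv2.INTER_LINEAR)
E
python3 - <<'E'
from h import *
c=r.calibration('wrist');im=cv2.imread('pics/w1.png')
A=rect('wrist',im,c,[.58,-.2145],-18.4,.122,.05,4000)
B=rect('wrist',im,c,[.58,-.2145],-18.4,.100,.05,4000)
for k in (A,B):
    k[:, 200]=(255,255,0);k[200]=(255,255,0)
# deck right-front edge yaw: on z=.1 plane, edge between deck grey and black front
C=rect('wrist',im,c,[.58,-.2145],-18.4,.100,.12,2500)
g=cv2.cvtColor(C,cv2.COLOR_BGR2GRAY).astype(int)
cv2.imwrite('pics/r1.png',np.hstack([A,B]))
pts=[]
for row in range(260,500,10):
    x=g[row,20:180];e=np.diff(cv2.GaussianBlur(x.astype(np.float32)[None],(9,1),0)[0]);pts.append((row,20+int(np.argmax(e))))
print(pts);
E
```

```text
[(260, 131), (270, 131), (280, 131), (290, 132), (300, 132), (310, 133), (320, 133), (330, 133), (340, 133), (350, 133), (360, 134), (370, 134), (380, 134), (390, 135), (400, 134), (410, 135), (420, 48), (430, 135), (440, 136), (450, 136), (460, 136), (470, 136), (480, 136), (490, 137)]
```

View pics/r1.png

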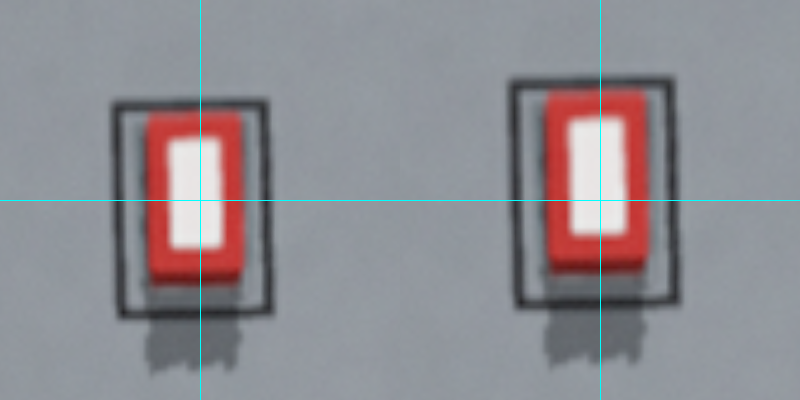

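The mouth is at about (0.5795, -0.2123) with yaw -17.0°. Next I'll go down above the red module's top with the fingers shut.

Emit:
carry_out([
  [[-0.28,-0.72,5],-1.4],
  [[-0.28,-0.72,10],-1.4],
  [[-0.28,-0.72,14],-1.4],
  [[-0.28,-0.72,17],-1.4],
  [[-0.28,-0.72,19],-1.4],
  [[-0.28,-0.72,20],-1.4],
  [[-0.28,-0.72,21],-1.4],
  [[-0.28,-0.72,21.4],-1.4],
  [[-0.28,-0.72,21.4],-1.4],
  [[-0.28,-0.72,21.4],-1.4],
])

```text
time_s: 3.85
tcp_pos: [0.5806, -0.212, 0.1297]
ee_rot: [[-0.291, -0.957, 0.002], [-0.957, 0.291, -0.0], [-0.0, -0.002, -1.0]]
wrist_force: [0.2, -0.1, 0.2]
gripper_width: 0.006
```

Emit:
carry_out([
  [[0,0,0.3],0],
  [[0,0,0.5],0],
  [[0,0,0.7],0],
  [[0,0,0.8],0],
  [[0,0,0.9],0],
  [[0,0,1.0],0],
  [[0,0,1.1],0],
  [[0,0,1.2],0],
  [[0,0,1.2],0],
  [[0,0,1.2],0],
])

```text
time_s: 4.85
tcp_pos: [0.5814, -0.2122, 0.1191]
ee_rot: [[-0.291, -0.957, 0.004], [-0.957, 0.291, -0.001], [0.0, -0.004, -1.0]]
wrist_force: [-1.4, 0.2, 5.2]
gripper_width: 0.008
```

Emit:
carry_out([
  [[0,0,0.2],0],
  [[0,0,0.25],0],
  [[0,0,0.3],0],
  [[0,0,0.35],0],
  [[0,0,0.4],0],
  [[0,0,0.4],0],
  [[0,0,0.4],0],
])

```text
time_s: 5.55
tcp_pos: [0.5817, -0.2123, 0.1165]
ee_rot: [[-0.29, -0.957, 0.005], [-0.957, 0.29, -0.002], [0.0, -0.006, -1.0]]
wrist_force: [-1.5, 2.0, 6.2]
gripper_width: 0.003
```

Emit:
carry_out([
  [[0,0,0.15],0],
  [[0,0,0.2],0],
  [[0,0,0.25],0],
  [[0,0,0.3],0],
  [[0,0,0.3],0],
])

```text
time_s: 6.05
tcp_pos: [0.5816, -0.2124, 0.1149]
ee_rot: [[-0.29, -0.957, 0.005], [-0.957, 0.29, -0.003], [0.001, -0.006, -1.0]]
wrist_force: [-1.7, 2.8, 7.1]
gripper_width: 0.006
```

Emit:
carry_out([
  [[0,0,0.15],0],
  [[0,0,0.2],0],
  [[0,0,0.25],0],
  [[0,0,0.3],0],
  [[0,0,0.33],0],
  [[0,0,0.33],0],
])

```text
time_s: 6.65
tcp_pos: [0.5816, -0.2124, 0.1131]
ee_rot: [[-0.29, -0.957, 0.006], [-0.957, 0.29, -0.003], [0.001, -0.006, -1.0]]
wrist_force: [-2.3, 1.0, 6.5]
gripper_width: 0.007
```

Emit:
carry_out([
  [[0,0,0.15],0],
  [[0,0,0.2],0],
  [[0,0,0.25],0],
  [[0,0,0.3],0],
  [[0,0,0.35],0],
  [[0,0,0.35],0],
])

```text
time_s: 7.25
tcp_pos: [0.5816, -0.2124, 0.1111]
ee_rot: [[-0.289, -0.957, 0.006], [-0.957, 0.289, -0.003], [0.001, -0.007, -1.0]]
wrist_force: [-2.6, 2.0, 7.0]
gripper_width: 0.006
```

Emit:
carry_out([
  [[0,0,0.15],0],
  [[0,0,0.2],0],
  [[0,0,0.25],0],
  [[0,0,0.3],0],
  [[0,0,0.35],0],
  [[0,0,0.35],0],
])

```text
time_s: 7.85
tcp_pos: [0.5815, -0.2125, 0.1098]
ee_rot: [[-0.289, -0.957, 0.006], [-0.957, 0.289, -0.004], [0.002, -0.007, -1.0]]
wrist_force: [-4.2, 1.8, 10.4]
gripper_width: 0.001
```

Emit:
carry_out([
  [[0,0,0.2],0],
  [[0,0,0.25],0],
  [[0,0,0.3],0],
  [[0,0,0.35],0],
  [[0,0,0.35],0],
])

```text
time_s: 8.35
tcp_pos: [0.5815, -0.2126, 0.1095]
ee_rot: [[-0.288, -0.958, 0.007], [-0.958, 0.288, -0.005], [0.003, -0.008, -1.0]]
wrist_force: [-5.0, 3.5, 13.8]
gripper_width: 0.005
```

The force climbs without travel, so this is the solid stop. I'll let go and back off.

Emit:
carry_out([
  [[0,0,-0.2],0],
  [[0,0,-0.6],0],
  [[0,0,-1.2],0],
  [[0,0,-2.5],0],
  [[0,0,-4.5],0],
  [[0,0,-7],0],
  [[0,0,-10],0],
  [[0,0,-12],0],
  [[0,0,-12],0],
  [[0,0,-12],0],
])

```text
time_s: 9.35
tcp_pos: [0.5804, -0.2118, 0.2292]
ee_rot: [[-0.288, -0.958, 0.007], [-0.958, 0.288, -0.004], [0.002, -0.008, -1.0]]
wrist_force: [1.1, -0.5, -1.3]
gripper_width: 0.002
```

Emit:
carry_out([
  [[0,0,0],0],
  [[0,0,0],0],
  [[0,0,0],0],
], gripper=0.4)

```text
time_s: 9.65
tcp_pos: [0.58, -0.2117, 0.2281]
ee_rot: [[-0.288, -0.958, 0.005], [-0.958, 0.288, -0.004], [0.002, -0.006, -1.0]]
wrist_force: [0.9, 0.2, 0.3]
gripper_width: 0.198
```

```bash
cat > look.py <<'E'
import sys
from h import *
name,x,y,yaw,z=sys.argv[1],*map(float,sys.argv[2:6])
s=r.sense();im=cap('wrist',name);c=r.calibration('wrist')
print(s['time_s'],np.round(s['tcp_pos'],4),np.round(s['ee_rot'],3).tolist(),s['gripper_width'])
A=rect('wrist',im,c,[x,y],yaw,z,.05,4000);A[:,200]=(0,255,255);A[200]=(0,255,255)
cv2.imwrite('pics/'+name+'.png',np.hstack([A,cv2.resize(im,(533,400))])[:,:,::-1][:, :800])
E
python3 look.py w2 .5795 -.2123 -17 .144; python3 -c "
from h import *
print(r.place_of('wrist','red_mid')[:1])"
```

```text
9.65 [ 0.58   -0.2117  0.2281] [[-0.288, -0.958, 0.005], [-0.958, 0.288, -0.004], [0.002, -0.006, -1.0]] 0.1984942698091997
[]
```

View pics/w2.png

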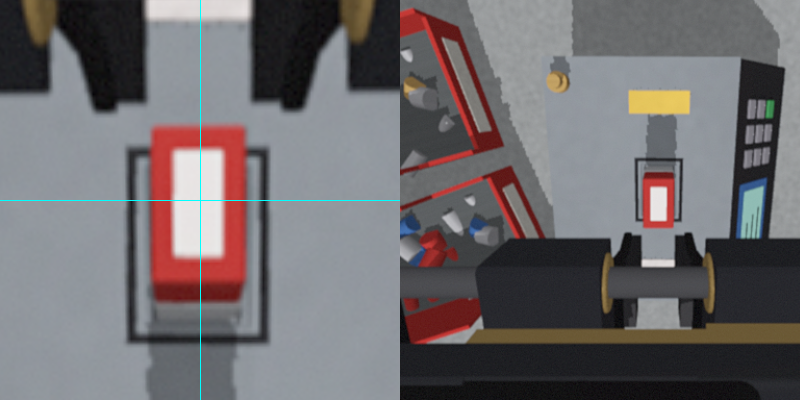

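Red has risen: at z=0.144 its top is 24 mm wide and centred within 1 mm. Grasping now.

Emit:
carry_out([
  [[0,0.06,3],0],
  [[0,0.06,6],0],
  [[0,0.06,9],0],
  [[0,0.06,10.5],0],
  [[0,0.06,11.3],0],
  [[0,0.06,11.6],0],
  [[0,0.06,11.6],0],
  [[0,0.06,11.6],0],
])

```text
time_s: 10.55
tcp_pos: [0.5812, -0.2122, 0.1138]
ee_rot: [[-0.288, -0.958, 0.008], [-0.958, 0.288, -0.005], [0.002, -0.009, -1.0]]
wrist_force: [-0.0, 0.7, 0.0]
gripper_width: 0.701
```

Emit:
carry_out([
  [[0,0,0],0],
  [[0,0,0],0],
  [[0,0,0],0],
  [[0,0,0],0],
  [[0,0,0],0],
  [[0,0,0],0],
  [[0,0,0],0],
], gripper=-1)

```text
time_s: 11.25
tcp_pos: [0.5811, -0.2122, 0.1137]
ee_rot: [[-0.288, -0.958, 0.008], [-0.958, 0.288, -0.005], [0.002, -0.009, -1.0]]
wrist_force: [-0.3, -1.0, 0.1]
gripper_width: 0.272
```

Emit:
carry_out([
  [[0,0,-1],0],
  [[0,0,-2.5],0],
  [[0,0,-4.5],0],
  [[0,0,-7],0],
  [[0,0,-10],0],
  [[0,0,-13],0],
  [[-3,1.2,-15],0],
  [[-7,2.7,-17],-3],
  [[-11,4.3,-18],-7],
  [[-15,5.8,-18],-14],
  [[-19,7.4,-18],-14],
  [[-23,9.0,-18],-14],
  [[-27,10.5,-18],-14],
  [[-30,11.7,-18],-14],
  [[-30,11.7,-18],-14],
  [[-30,11.7,-18],-14],
  [[-30,11.7,-18],-14],
])

```text
time_s: 12.95
tcp_pos: [0.5539, 0.1089, 0.2923]
ee_rot: [[-0.048, -0.999, 0.008], [-0.999, 0.048, -0.005], [0.004, -0.008, -1.0]]
wrist_force: [0.4, 0.2, -1.4]
gripper_width: 0.269
```

```bash
python3 look.py w3 .555 .174 -2.5 .045;python3 - <<'E'
from h import *
for n in ['rack','rack_empty','blue_mid','green_mid','red_mid']: print(n,[(np.round(d['centre'],4),d['confidence']) for d in r.place_of('wrist',n)[:3]])
E
```

```text
12.95 [0.5539 0.1089 0.2923] [[-0.048, -0.999, 0.008], [-0.999, 0.048, -0.005], [0.004, -0.008, -1.0]] 0.26895328935939466
rack [(array([0.4132, 0.0767, 0.0014]), 0.92)]
rack_empty [(array([0.41  , 0.0794, 0.0305]), 0.73), (array([0.5521, 0.1169, 0.0544]), 0.53)]
blue_mid [(array([0.5518, 0.1218, 0.0549]), 0.57)]
green_mid []
red_mid []
```

View pics/w3.png

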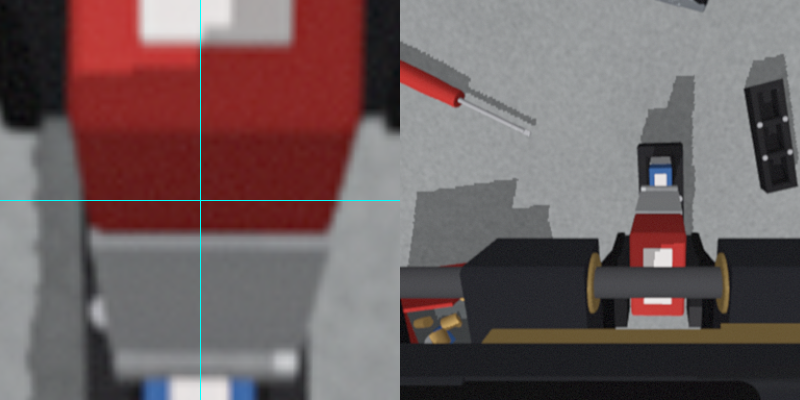

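The held module blocks the view here: the rack's -y end and blue are at (660,175) and the rest is hidden. I'll look again from the rack's +y side.

Emit:
carry_out([
  [[-4,0,0],0],
  [[-8,0,0],0],
  [[-12,0,0],0],
  [[-15,0,-1],0],
  [[-15,0,-1],0],
  [[-15,0,-1],0],
  [[-15,0,-1],0],
])

```text
time_s: 13.95
tcp_pos: [0.5611, 0.2577, 0.3011]
ee_rot: [[-0.05, -0.999, 0.007], [-0.999, 0.05, -0.005], [0.005, -0.008, -1.0]]
wrist_force: [0.1, 0.6, -0.8]
gripper_width: 0.276
```

```bash
sed -i 's/\.05,4000/H,200\/H/; s/^s=r/H=float(sys.argv[6]) if len(sys.argv)>6 else .05\ns=r/' look.py; python3 look.py w4 .555 .174 -2.5 .045 .11;python3 - <<'E'
from h import *
for n in ['rack','rack_empty','blue_mid','green_mid']: print(n,[(np.round(d['centre'],4),d['confidence']) for d in r.place_of('wrist',n)[:3]])
E
```

```text
13.95 [0.5611 0.2577 0.3011] [[-0.05, -0.999, 0.007], [-0.999, 0.05, -0.005], [0.005, -0.008, -1.0]] 0.27643139394949173
rack [(array([0.4098, 0.0762, 0.0005]), 0.78), (array([0.5525, 0.1732, 0.0035]), 0.75), (array([0.2744, 0.5085, 0.0013]), 0.65)]
rack_empty [(array([0.5543, 0.1814, 0.0485]), 0.97), (array([0.41  , 0.083 , 0.0293]), 0.8), (array([0.2791, 0.5074, 0.0672]), 0.7)]
blue_mid []
green_mid []
```

View pics/w4.png

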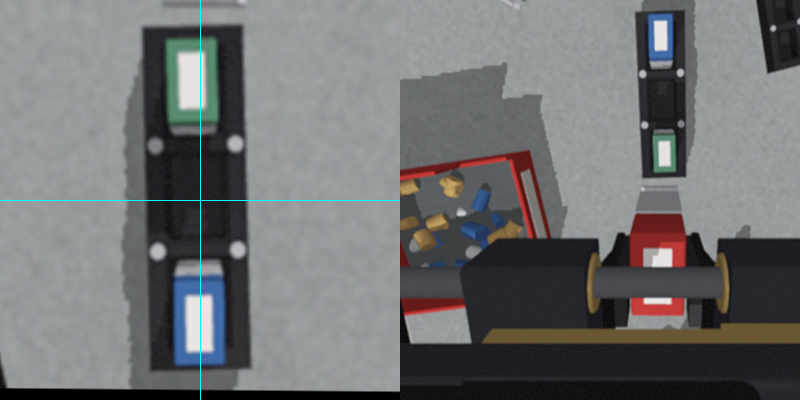

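Rack centre is at about (0.553, 0.1755) with yaw -1.1°. The middle pocket is empty, green is at +y and blue at -y. Moving above the pocket.

Emit:
carry_out([
  [[4,0.2,0],-1.8],
  [[7,0.4,3],-1.8],
  [[8.2,0.47,6],-1.8],
  [[8.2,0.47,8.5],-1.8],
  [[8.2,0.47,10],-1.8],
  [[8.2,0.47,10],-1.8],
  [[8.2,0.47,10],-1.8],
])

```text
time_s: 14.9
tcp_pos: [0.5538, 0.1755, 0.2025]
ee_rot: [[-0.019, -1.0, 0.009], [-1.0, 0.019, -0.005], [0.005, -0.009, -1.0]]
wrist_force: [0.6, -0.4, -0.9]
gripper_width: 0.276
```

Emit:
carry_out([
  [[0,0.05,2],0],
  [[-0.02,0.1,4.5],0],
  [[-0.04,0.2,7],0],
  [[-0.05,0.25,8.5],0],
  [[-0.05,0.25,9.3],0],
  [[-0.05,0.25,10],0],
  [[-0.05,0.25,10.5],0],
  [[-0.05,0.25,10.5],0],
  [[-0.05,0.25,10.5],0],
])

```text
time_s: 15.8
tcp_pos: [0.5527, 0.1758, 0.0982]
ee_rot: [[-0.018, -1.0, 0.01], [-1.0, 0.018, -0.004], [0.004, -0.01, -1.0]]
wrist_force: [-0.5, -0.2, -0.2]
gripper_width: 0.274
```

Emit:
carry_out([
  [[0,0.02,0.6],0],
  [[0,0.03,1.2],0],
  [[0,0.04,1.7],0],
  [[0,0.05,2.1],0],
  [[0,0.05,2.4],0],
  [[0,0.05,2.6],0],
  [[0,0.05,2.6],0],
])

```text
time_s: 16.5
tcp_pos: [0.5526, 0.1757, 0.0721]
ee_rot: [[-0.018, -1.0, 0.01], [-1.0, 0.018, -0.004], [0.004, -0.01, -1.0]]
wrist_force: [0.1, -0.1, -0.1]
gripper_width: 0.274
```

Emit:
carry_out([
  [[0,0,0.1],0],
  [[0,0,0.1],0],
  [[0,0,0.1],0],
])

```text
time_s: 16.8
tcp_pos: [0.5528, 0.1758, 0.0716]
ee_rot: [[-0.018, -1.0, 0.011], [-1.0, 0.018, -0.004], [0.004, -0.011, -1.0]]
wrist_force: [-1.5, -1.2, 3.2]
gripper_width: 0.274
```

Emit:
carry_out([
  [[0,0,0],0],
  [[0,0,0],0],
  [[0,0,0],0],
  [[0,0,0],0],
  [[0,0,0],0],
], gripper=0.3)

```text
time_s: 17.3
tcp_pos: [0.5528, 0.1758, 0.0715]
ee_rot: [[-0.018, -1.0, 0.011], [-1.0, 0.018, -0.004], [0.004, -0.011, -1.0]]
wrist_force: [0.4, -0.7, 1.3]
gripper_width: 0.615
```

Emit:
carry_out([
  [[0,0,-2],0],
  [[0,0,-5],0],
  [[2,0,-8],0],
  [[6,0,-8],0],
  [[6,0,-8],0],
  [[6,0,-8],0],
])

```text
time_s: 17.9
tcp_pos: [0.5507, 0.1154, 0.1518]
ee_rot: [[-0.02, -1.0, 0.011], [-1.0, 0.02, -0.004], [0.004, -0.011, -1.0]]
wrist_force: [-0.0, -0.0, -0.1]
gripper_width: 0.65
```

Run:
```python
from h import *
t=cap('top');T=rect('top',t,r.calibration('top'),[.553,.1755],-1.1,.102,.11,1800)
np.set_printoptions(precision=4,suppress=True)
for n in ['red_mid','blue_mid','green_mid']:
  for c in ['top','scene']:
    if c=='scene': s_=r.capture('scene')
    print(n,c,[(np.array(d['centre']),d['confidence']) for d in r.place_of(c,n)[:2]])
s=r.sense();print(s['time_s'],s['tcp_pos'],s['ee_rot'])
S=r.capture('scene');
cv2.imwrite('pics/p5.png',np.hstack([T,cv2.resize(S[160:288,220:348],(396,396))])[:,:,::-1])
```

```text
red_mid top [(array([ 0.5669, -0.2141,  0.004 ]), 0.55)]
red_mid scene [(array([0.5527, 0.1763, 0.0576]), 0.64)]
blue_mid top [(array([0.5513, 0.1198, 0.0533]), 0.5)]
blue_mid scene [(array([0.5502, 0.1139, 0.058 ]), 0.88)]
green_mid top []
green_mid scene [(array([0.5527, 0.2296, 0.0588]), 0.63)]
18.4 [0.5508 0.1164 0.1516] [[-0.0176 -0.9998  0.0104]
 [-0.9998  0.0176 -0.0043]
 [ 0.0042 -0.0105 -0.9999]]
```

View pics/p5.png

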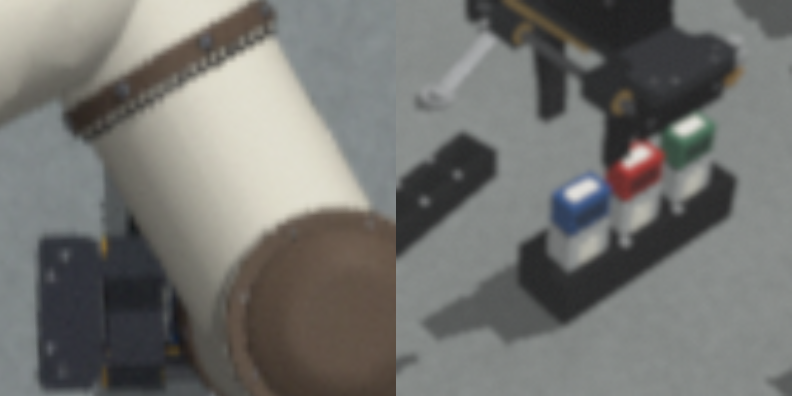

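Red stands in the middle pocket like its neighbours, and the fingers are above blue. Grasping blue, which I estimate at (0.552, 0.117).

Emit:
carry_out([
  [[-0.06,0,2],0],
  [[-0.06,0,4],0],
  [[-0.06,0,6],0],
  [[-0.06,0,7.2],0],
  [[-0.06,0,7.8],0],
  [[-0.06,0,7.9],0],
  [[-0.06,0,7.9],0],
  [[-0.06,0,7.9],0],
])

```text
time_s: 19.25
tcp_pos: [0.5523, 0.1169, 0.0735]
ee_rot: [[-0.018, -1.0, 0.012], [-1.0, 0.018, -0.004], [0.003, -0.012, -1.0]]
wrist_force: [0.5, -0.1, -0.4]
gripper_width: 0.652
```

Emit:
carry_out([
  [[0,0,0],0],
  [[0,0,0],0],
  [[0,0,0],0],
  [[0,0,0],0],
  [[0,0,0],0],
  [[0,0,0],0],
], gripper=-1)

```text
time_s: 19.85
tcp_pos: [0.5523, 0.1169, 0.0736]
ee_rot: [[-0.017, -1.0, 0.012], [-1.0, 0.017, -0.004], [0.003, -0.012, -1.0]]
wrist_force: [0.2, -0.1, 0.2]
gripper_width: 0.275
```

Emit:
carry_out([
  [[0,0,-1],0],
  [[0,0,-3],0],
  [[0,0,-6],0],
  [[0,0,-10],0],
  [[0,0,-14],0],
  [[3,-0.3,-16],0],
  [[7,-0.7,-16],2],
  [[11,-1.2,-16],6],
  [[15,-1.6,-16],12],
  [[19,-2.1,-16],16],
  [[23,-2.5,-16],16],
  [[27,-2.9,-16],16],
  [[30,-3.2,-16],16],
  [[32,-3.4,-16],16],
  [[32.9,-3.55,-16],16],
  [[32.9,-3.55,-16],16],
  [[32.9,-3.55,-16],16],
  [[32.9,-3.55,-16],16],
  [[32.9,-3.55,-16],16],
])

```text
time_s: 21.75
tcp_pos: [0.5802, -0.211, 0.2353]
ee_rot: [[-0.291, -0.957, 0.013], [-0.957, 0.291, -0.003], [-0.0, -0.013, -1.0]]
wrist_force: [0.5, -0.8, -0.9]
gripper_width: 0.27
```

```bash
python3 look.py w6 .5795 -.2123 -17 .1;python3 -c "
from h import *
c=r.calibration('wrist')
print([ (x,np.round(proj('wrist',x),1)) for x in [[.5795,-.2123,.1]]])"
```

```text
21.75 [ 0.5802 -0.211   0.2353] [[-0.291, -0.957, 0.013], [-0.957, 0.291, -0.003], [-0.0, -0.013, -1.0]] 0.26957791318352825
[([0.5795, -0.2123, 0.1], array([248.5, 180.7]))]
```

View pics/w6.png

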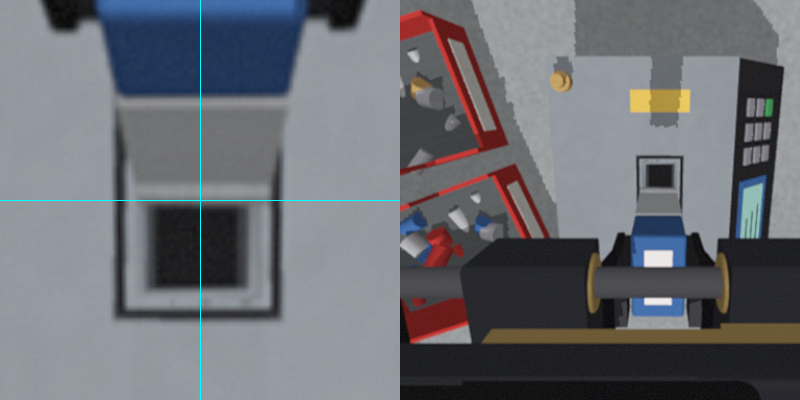

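The mouth is confirmed within about 0.5 mm, at roughly (0.579, -0.2127). Descending to just above the deck.

Emit:
carry_out([
  [[0.1,0.1,2],0],
  [[0.23,0.24,4],0],
  [[0.23,0.24,5.5],0],
  [[0.23,0.24,6.2],0],
  [[0.23,0.24,6.4],0],
  [[0.23,0.24,6.4],0],
  [[0.23,0.24,6.4],0],
])

```text
time_s: 22.5
tcp_pos: [0.5787, -0.2129, 0.1723]
ee_rot: [[-0.291, -0.957, 0.014], [-0.957, 0.291, -0.004], [-0.0, -0.015, -1.0]]
wrist_force: [-0.5, 0.2, -1.7]
gripper_width: 0.275
```

Emit:
carry_out([
  [[0,0.02,0.4],0],
  [[0,0.03,0.8],0],
  [[0,0.04,1.2],0],
  [[0,0.05,1.5],0],
  [[0,0.06,1.8],0],
  [[0,0.06,2.0],0],
  [[0,0.06,2.0],0],
])

```text
time_s: 23.2
tcp_pos: [0.5783, -0.2128, 0.1519]
ee_rot: [[-0.291, -0.957, 0.014], [-0.957, 0.291, -0.004], [-0.0, -0.014, -1.0]]
wrist_force: [-1.2, -0.3, -1.8]
gripper_width: 0.275
```

Emit:
carry_out([
  [[0,0.02,0.4],0],
  [[0,0.02,0.8],0],
  [[0,0.03,1.2],0],
  [[0,0.03,1.6],0],
  [[0,0.03,2.0],0],
  [[0,0.03,2.0],0],
])

```text
time_s: 23.8
tcp_pos: [0.5785, -0.2128, 0.1313]
ee_rot: [[-0.291, -0.957, 0.014], [-0.957, 0.291, -0.004], [-0.0, -0.014, -1.0]]
wrist_force: [0.9, 0.0, -1.9]
gripper_width: 0.28
```

Emit:
carry_out([
  [[0,0.01,0.4],0],
  [[0,0.02,0.8],0],
  [[0,0.02,1.2],0],
  [[0,0.02,1.5],0],
  [[0,0.02,1.5],0],
])

```text
time_s: 24.3
tcp_pos: [0.5787, -0.2128, 0.1159]
ee_rot: [[-0.291, -0.957, 0.014], [-0.957, 0.291, -0.004], [-0.0, -0.015, -1.0]]
wrist_force: [2.4, -1.1, -2.3]
gripper_width: 0.276
```

Emit:
carry_out([
  [[0,0,0],0],
  [[0,0,0],0],
  [[0,0,0],0],
  [[0,0,0],0],
], gripper=0.2)

```text
time_s: 24.7
tcp_pos: [0.5786, -0.2128, 0.1161]
ee_rot: [[-0.291, -0.957, 0.014], [-0.957, 0.291, -0.004], [-0.0, -0.015, -1.0]]
wrist_force: [-0.6, -0.4, 0.1]
gripper_width: 0.542
```

Emit:
carry_out([
  [[0,-0.05,-2],0],
  [[0,-0.08,-4],0],
  [[0,-0.08,-5],0],
  [[0,-0.08,-5],0],
])

```text
time_s: 25.1
tcp_pos: [0.5795, -0.213, 0.168]
ee_rot: [[-0.29, -0.957, 0.018], [-0.957, 0.29, -0.005], [-0.001, -0.018, -1.0]]
wrist_force: [-0.4, 0.4, -0.7]
gripper_width: 0.605
```

Emit:
carry_out([
  [[0,0,0],0],
  [[0,0,0],0],
  [[0,0,0],0],
  [[0,0,0],0],
  [[0,0,0],0],
  [[0,0,0],0],
  [[0,0,0],0],
], gripper=-1)

```text
time_s: 25.8
tcp_pos: [0.5795, -0.213, 0.1679]
ee_rot: [[-0.291, -0.957, 0.018], [-0.957, 0.29, -0.005], [-0.001, -0.018, -1.0]]
wrist_force: [1.2, -0.1, -0.4]
gripper_width: 0.059
```

Emit:
carry_out([
  [[0,0.02,1.0],0],
  [[0,0.03,1.7],0],
  [[0,0.04,2.1],0],
  [[0,0.05,2.3],0],
  [[0,0.05,2.5],0],
  [[0,0.06,2.7],0],
  [[0,0.06,2.9],0],
  [[0,0.06,3.1],0],
  [[0,0.06,3.3],0],
  [[0,0.06,3.5],0],
  [[0,0.06,3.5],0],
])

```text
time_s: 26.9
tcp_pos: [0.5793, -0.213, 0.1325]
ee_rot: [[-0.291, -0.957, 0.017], [-0.957, 0.291, -0.004], [-0.001, -0.018, -1.0]]
wrist_force: [-0.4, 0.1, 3.7]
gripper_width: 0.004
```

Emit:
carry_out([
  [[0,0.01,0.2],0],
  [[0,0.01,0.4],0],
  [[0,0.02,0.6],0],
  [[0,0.02,0.8],0],
  [[0,0.03,1.0],0],
  [[0,0.03,1.2],0],
  [[0,0.03,1.4],0],
  [[0,0.03,1.5],0],
  [[0,0.03,1.6],0],
  [[0,0.03,1.6],0],
])

```text
time_s: 27.9
tcp_pos: [0.5793, -0.213, 0.1164]
ee_rot: [[-0.291, -0.957, 0.017], [-0.957, 0.291, -0.004], [-0.001, -0.018, -1.0]]
wrist_force: [-0.9, 1.1, 4.7]
gripper_width: 0.003
```

Emit:
carry_out([
  [[0,0,0.05],0],
  [[0,0,0.1],0],
  [[0,0,0.15],0],
  [[0,0,0.2],0],
  [[0,0,0.2],0],
])

```text
time_s: 28.4
tcp_pos: [0.5795, -0.213, 0.1145]
ee_rot: [[-0.29, -0.957, 0.017], [-0.957, 0.29, -0.005], [-0.001, -0.018, -1.0]]
wrist_force: [-0.8, 1.1, 5.7]
gripper_width: 0.006
```

Emit:
carry_out([
  [[0,0,0.05],0],
  [[0,0,0.1],0],
  [[0,0,0.15],0],
  [[0,0,0.2],0],
  [[0,0,0.2],0],
])

```text
time_s: 28.9
tcp_pos: [0.5796, -0.2131, 0.1127]
ee_rot: [[-0.29, -0.957, 0.017], [-0.957, 0.29, -0.005], [-0.001, -0.018, -1.0]]
wrist_force: [-2.2, 1.4, 5.4]
gripper_width: 0.007
```

Emit:
carry_out([
  [[0,0,0.05],0],
  [[0,0,0.1],0],
  [[0,0,0.15],0],
  [[0,0,0.2],0],
  [[0,0,0.2],0],
])

```text
time_s: 29.4
tcp_pos: [0.5802, -0.2133, 0.1116]
ee_rot: [[-0.29, -0.957, 0.019], [-0.957, 0.29, -0.005], [-0.0, -0.02, -1.0]]
wrist_force: [-1.3, 1.2, 7.8]
gripper_width: 0.007
```

Emit:
carry_out([
  [[0,0,0.05],0],
  [[0,0,0.1],0],
  [[0,0,0.15],0],
  [[0,0,0.2],0],
  [[0,0,0.2],0],
])

```text
time_s: 29.9
tcp_pos: [0.5802, -0.2134, 0.1112]
ee_rot: [[-0.289, -0.957, 0.019], [-0.957, 0.289, -0.006], [0.0, -0.02, -1.0]]
wrist_force: [-3.5, 2.3, 11.4]
gripper_width: 0.005
```

Emit:
carry_out([
  [[0,0,0.1],0],
  [[0,0,0.15],0],
  [[0,0,0.2],0],
  [[0,0,0.25],0],
  [[0,0,0.25],0],
])

```text
time_s: 30.4
tcp_pos: [0.5802, -0.2135, 0.111]
ee_rot: [[-0.289, -0.957, 0.02], [-0.957, 0.289, -0.007], [0.001, -0.021, -1.0]]
wrist_force: [-4.7, 2.0, 15.2]
gripper_width: 0.004
```

Solid stop at 0.111. Letting go slowly and backing off to look.

Emit:
carry_out([
  [[0,0,-0.2],0],
  [[0,0,-0.5],0],
  [[0,0,-1.0],0],
  [[0,0,-1.6],0],
  [[0,0,-3],0],
  [[0,0,-6],0],
  [[0,0,-10],0],
  [[0,0,-13],0],
  [[0,0,-15],0],
  [[0,0,-15],0],
  [[0,0,-15],0],
  [[0,0,-15],0],
  [[0,0,-15],0],
])

```text
time_s: 31.7
tcp_pos: [0.5766, -0.2123, 0.2591]
ee_rot: [[-0.289, -0.957, 0.017], [-0.957, 0.289, -0.006], [0.001, -0.018, -1.0]]
wrist_force: [-0.3, -0.6, 0.1]
gripper_width: 0.008
```

```bash
python3 look.py w7 .5795 -.2123 -17 .122;python3 - <<'E'
from h import *
t=cap('top');s=cap('scene')
for c in ['top','scene']:
  for n in ['red_mid','blue_mid','green_mid']: print(c,n,[(np.round(d['centre'],4),d['confidence']) for d in r.place_of(c,n)[:2]])
T=rect('top',t,r.calibration('top'),[.553,.1755],-1.1,.102,.11,1800)
cv2.imwrite('pics/p7.png',np.hstack([T,cv2.resize(s[160:288,220:348],(396,396))])[:,:,::-1])
E
```

```text
31.7 [ 0.5766 -0.2123  0.2591] [[-0.289, -0.957, 0.017], [-0.957, 0.289, -0.006], [0.001, -0.018, -1.0]] 0.007768152808449766
top red_mid [(array([0.551 , 0.1721, 0.0589]), 0.63)]
top blue_mid []
top green_mid [(array([0.5572, 0.227 , 0.053 ]), 0.47)]
scene red_mid [(array([0.5531, 0.1754, 0.0588]), 0.97)]
scene blue_mid [(array([ 0.5775, -0.2141,  0.0773]), 0.74)]
scene green_mid [(array([0.5558, 0.2307, 0.0588]), 0.8)]
```

View pics/w7.png

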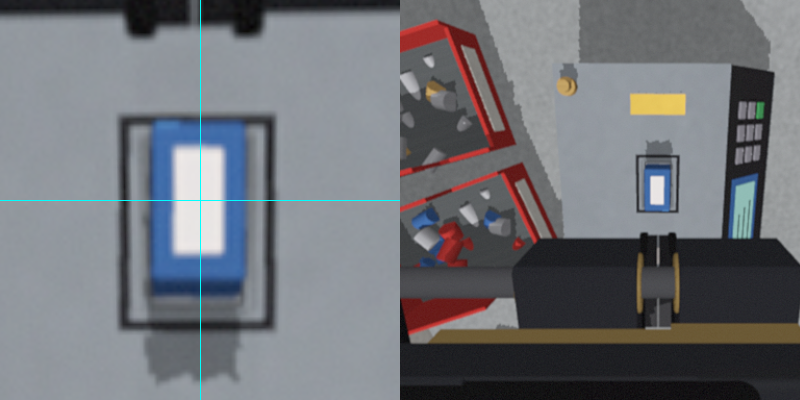

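View pics/p7.png

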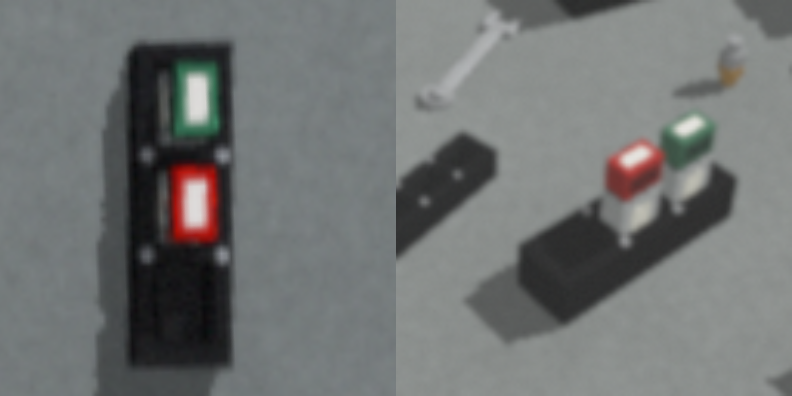

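Blue sits latched: its top is 24 mm wide at z=0.122 and its centre z is about 0.077. Red stands in the middle pocket and green is untouched. Handing in.

```bash
python3 -c "
from h import *
r.capture('scene');print(r.place_of('scene','blue_mid')[:1]);s=r.sense();print(s['time_s'],s['wrist_force']);print(r.finish_job())"
```

```text
[{'centre': [0.5791, -0.2134, 0.0791], 'confidence': 0.58}]
32.25 [-1.2085235  -0.10540448 -0.53918614]
the job is handed in; nothing more can be done
None
```

The swap is done and handed in at 32 s of the 64 s allowed; the hand-in gives no verdict. The red module stands in the rack's middle pocket, and the blue module is latched in the bay.

- **Pressing:** both presses ended at the solid stop. Red's was about 12.5 mm below its latched level and blue's about 11 mm. The highest wrist force read at the end of a move was about 15 N upward. That reading seemed to run about 3 N low, so the true load may have been nearer 18 N, still under 25 N.
- **Blue:** in the last wrist picture its top fits the latched height (22 mm above the deck) and sits within 1 mm of centre. Two estimates from the scene camera put its centre at 77 and 79 mm above the bench, against 77 mm when latched, and about 1–2 mm from my measured bay centre. The top camera did not detect it.
- **Red:** the scene camera puts it within 1 mm of the pocket centre, upright. The top camera puts it about 4 mm off, which is within that estimate's error.
- **Green:** it shows no movement beyond measurement noise. The arm was clear of everything at the end.

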